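Swing in the lot reader and show it the lot plate

TASK

The head of the lot reader is parked to one side: pull up its sprung plunger, swing the head round to its reading position, let the plunger drop home in the single notch there and let go of it. Then take the lot plate out of the rack (the plate with a small notch cut in a corner, which marks its label end) and finish while still holding it in the air in front of the reader's slanting window, label side up, square to the window, with the label centred on it about 55 mm away. Do not touch the reader with the plate, and leave the blank plate, the tape roll and the pen where they are.

Things in the scene. Friction and masses are not known exactly. Their poses are not given: they have to be found in the camera images.
- reader_stand: fixed stand of the reader: foot 90 x 90 x 10 mm, upright post 26 mm thick, level index plate with its top at z = 215 mm. Origin on the table under the post, whose axis the arm swings about. Reading, the arm points from the post along this body's -y (to the robot's right); parked, 1.0 to 1.2 rad counterclockwise of that seen from above (away from the robot).
- reader_swing (a joint): swing of arm and head about the post, rad, clockwise seen from above positive: 0 to 0.2 parked (pin in a long parking slot), 1.2 = reading position, at the single notch; stops at -0.03 and 1.26. Turns easily (0.06 N m) with the plunger up; the pin locks it when down. The round-tipped 8 mm pin enters the 10.4 mm notch if within about 0.04 rad of 1.2.
- plunger (a joint): lift of the plunger, m: 0 = home (pin 8 mm deep in slot or notch), over 0.008 = pin clear of the index plate, at most 0.014; a spring pushes it down with 4.5 N at home, 6.5 N fully up. Let go between slot and notch, the pin rides on the plate and reads 0.008.
- plunger_knob (a point): middle of the plunger's black knob, an upright cylinder 26 mm across and 22 mm high on the swing arm, 62 mm from the post axis; at z = 261 mm with the plunger home, the arm's top (28 mm wide) 28 mm below and the knob's top 11 mm above it. A steel sleeve 20 mm across stands under the knob. Moves with arm and plunger.
- reader_window (a point): black reader head, 44 x 40 mm and 60 mm long, in a fork at the end of the swing arm, facing away from the post and 45 degrees down. This point: centre of its window. z axis: out of the window along the line of sight (reading: 45 degrees down and towards the stand's -y); y level. In the reading position the window's centre is at z = 162 mm, 131 mm from the post axis.
- rack: fixed wooden rack 100 x 104 mm, 26 mm high, with three slots along its x axis, 10 mm wide, 18 mm deep, at y = -35, 0 and +35 mm; slot floor 8 mm above the table. The two plates stand on long edges in the outer slots, the middle one is empty. Origin at the centre of its underside. It may stand any way round.
- lot_plate: grey plate 140 x 60 x 8 mm, 65 g, one corner cut out by a 16 x 16 mm notch, white label 46 x 36 mm on one face at that end. Origin: middle of the long edge it stands on. z: to the notched long edge (up in the rack, top at 60 mm); +x: to the label end (x -70 to +70 mm); +y: out of the label's face (y -4 to +4). With the notch seen at upper left the label faces the viewer.
- label_centre (a point): centre of the label on the lot plate, at (+44, +4, 24) mm of the plate's frame; same axes as the plate
- notch_corner (a point): middle of the cut-away corner of the lot plate, at (+62, 0, 52) mm of its frame
- blank_plate: grey plastic plate 140 x 60 x 8 mm with four square corners and no label, standing in the rack's other outer slot; origin at the middle of its lower edge. To be left alone.
- tape_roll: roll of masking tape, 100 mm across and 25 mm high, lying flat; origin at the centre of its underside. To be left alone.
- pen: ball pen 145 mm long, 11 mm thick, lying on the table; origin at its middle. To be left alone.
There are look-alikes about, which are no part of the job. What is shaped like the lot_plate but orange is not meant.

How it is judged:
On the way, in this order (a step that is already met when the one before it is completed fails the run):
1. the plunger is pulled up clear of the parking slot by the gripper (value of joint plunger above 0.0085 m and value of joint reader_swing below 0.35 rad and contact force between the fingers and plunger above 0.5 N), for 0.05 s.
2. the head stands in the reading position with the plunger home in the notch and let go, the lot plate still in the rack (value of joint reader_swing between 1.15 and 1.25 rad and value of joint plunger below 0.002 m and contact force between the fingers and plunger below 0.1 N and height (world z) of lot_plate below 0.03 m), for 0.2 s.
At the end, for the whole second after the job is handed in: Head at 1.2 +- 0.05 rad, plunger within 2 mm of home; the gripper holds the lot plate still in the air, clear of reader and rack; label face up (at most 63 degrees from straight up), within 15 degrees of square to the window, label centre within 15 mm of the line of sight and 35 to 75 mm away (value of joint reader_swing between 1.15 and 1.25 rad and value of joint plunger below 0.002 m and contact force between the fingers and lot_plate above 1 N and height (world z) of label_centre above 0.07 m and contact force between lot_plate and reader_stand below 0.1 N and contact force between lot_plate and rack below 0.1 N and angle between lot_plate's own y axis and vertical below 1.1 rad and angle between the y axis of lot_plate and the z axis of reader_window, either way round below 0.26 rad and x of label_centre in the frame of reader_window between -0.015 and 0.015 m and y of label_centre in the frame of reader_window between -0.015 and 0.015 m and z of label_centre in the frame of reader_window between 0.035 and 0.075 m and linear speed of lot_plate below 0.03 m/s); the arm keeps its last pose, push and grip.
It fails at once if the lot plate touches the reader (contact force between lot_plate and reader_stand above 0.5 N).
It fails at once if the blank plate is moved or pulled out (distance of blank_plate from where it was at the start of the episode above 0.02 m).
It fails at once if the tape roll is moved (distance of tape_roll from where it was at the start of the episode above 0.03 m).
It fails at once if the pen is moved (distance of pen from where it was at the start of the episode above 0.03 m).
It also fails if it takes over 54 s, if anything falls off the work surface, if the arm or the gripper's body presses on something with over 40 N, if the wrist force passes 120 N, or if a joint passes its speed limit or range.

ROBOT

A 6-joint arm with a two-finger parallel gripper is mounted at the origin on a cart in front of the work surface, level with it; the furniture and walls round the work are solid. World frame = base frame: x ahead of the robot, y to its left, z up, the work surface at z = 0. Lengths are in m, angles in rad, forces in N, time in s.
With the tool pointing down it reaches from about 0.35 to 0.85 m from the base axis. Payload 8.1 kg.
Tool frame: the origin (TCP) lies midway between the tips of the shut fingers; the grasp point (between the pads) lies 19 mm behind it; z points along the fingers, y is the line along which they close (so a half turn about z gives the same grasp; the last joint's range is limited). The gripper opens to 93 mm and grips with 3 to 60 N. Pads are 15 mm wide; open, the fingers measure 128 mm over their backs; the gripper's body (75 mm by 188 mm) begins 65 mm behind the grasp point.
Start: joints at [-1.413, 0.13, 1.488, -0, 1.523, -0.085], TCP at [0.144, -0.582, 0.219] pointing down, gripper open.
Joint ranges: [-2.96, 2.96], [-0.89, 2.26], [0.02, 2.5], [-1.34, 4.48], [0, 2.73], [-2.66, 2.66]. Speed limits (rad/s): [2.39, 2.39, 2.79, 3.14, 3.14, 3.14].

INTERFACE

Orientations are given as a unit quaternion [w, x, y, z].
In Python, from rig import robot, grab_frame, camera_model, search_frame, regions_of, pinpoint gives the robot as it stands.
- The arm moves only by the tool move_arm, never from a script. Its argument "targets" is a list of rows, each a list of 7 numbers: the shift along the tool's x, y, z in mm, then the turn, a rotation vector about the tool's x, y, z in degrees, then the opening, from 0 (shut) to 1 (fully open). In form: [[x, y, z, ax, ay, az, hand], ...]. A call has 1 to 8 rows; each row is the pose to reach, as a shift and turn from the pose commanded when the call began, along the tool's axes at that moment; what a row does not reach only later rows make up. A row lasts 1/8 s, in which the tool goes at most 62.5 mm and 10.7 degrees, less where a joint would pass 70% of its speed; a pose out of reach is approached as far as the arm can. A call with a gripper value outside its range is refused whole. The fingers move at their own pace and stop on an object; the grip force is fixed at half the most. Time passes only in rows, so rows that repeat a pose let the fingers close. It gives the time, the measured TCP pose, the force, the opening and the grip force at its end, in the units of the state.
- robot.get_obs(): the state, without advancing time (a new reading comes with each control period).
- grab_frame(name): name is "scene" or "top" or "wrist"; returns the picture (400x640x3 uint8, red, green, blue); there is no depth.
- camera_model(name): a dict with "K" (3x3 intrinsics, pixels), "R" (3x3) and "t" (3): a world point X has camera coordinates R X + t; the wrist camera has in their place "hand_eye" (4x4, takes a point from camera to tool coordinates, whose origin is the TCP and whose axes are the flange's). Camera axes: x right, y down, z forward; pixel columns grow to the right and rows downward; lengths in m; the calibration is good to about 2 mm. A picture is of the moment at which its call begins: read the wrist's pose just before it. camera_model takes no time and is no camera call.
- robot.sign_off(): hands the job in; it is judged then, once.
Trained networks look in the newest picture that a camera, given by its name, has taken for a name from the list of things; names that differ only in an ending like _2 or _b are one class to them, and where a whole thing is asked for, a point or a joint stands for the part that bears it (a point fixed in the world has none). Each returns a list of dicts, best first, with "p" (0 to 1); they miss things now and then, are a little off and sometimes report something else, mostly with a low value. They report only what shows in the picture. A call takes as long as a camera call. They do not tell look-alikes from the thing itself.
- search_frame(name, camera): "xy" ([column, row] in pixels, amid what is visible of it).
- regions_of(name, camera): "pixels" (400x640 bool, what is visible of it) and "xy" ([column, row] in pixels, amid what is visible of it).
- pinpoint(name, camera): "xy" ([column, row] in pixels: a listed point, or the origin of a listed thing).
The state is a dict: "t": time; "joints": joint angles; "dq": joint speeds; "effort": joint torques, N m; "tool_pos": TCP position; "ee_rot": TCP orientation; "force": force on the tool from outside, world axes, zero at the start; "moment": the same for the moment, N m; "grip_width": finger opening in m; "gripper_force": force on a finger pad.
Only numpy, scipy, OpenCV 4.12 (cv2) and the standard library are available. Lean on these libraries where they do the work, as an engineer would, in place of code of your own. Each camera call takes 0.05 s, during which the arm holds its last target. There are 200 camera calls.

## Working session

There is one attempt and no reset: what is moved stays moved. The work goes in short steps, Python scripts to look and compute and a tool call to move; the robot and the scene stay as the last step left them, time stands still between calls to the robot, and variables do not carry over. Pictures are saved under pics/ and viewed, at most 10 in all, crops included, and the job is handed in when it is done.

Besides the shell and the picture viewer there is one more tool, called after "Request:" as a command line: name --pt "numbers of a row" for each row, then --argument value for the rest. move_arm: Moves the arm, as the interface text tells. Its arguments: {"type":"object","properties":{"targets":{"type":"array"}},"required":["targets"]}

```bash
mkdir -p pics; cat > h.py <<'E'
import numpy as np, cv2
from rig import robot, grab_frame, camera_model, search_frame, regions_of, pinpoint
from scipy.spatial.transform import Rotation as Rn
def save(name,fn): 
    im=grab_frame(name); cv2.imwrite('pics/'+fn,im[:,:,::-1]); return im
def ray(cam,uv):
    m=camera_model(cam);R=np.array(m['R']);t=np.array(m['t'])
    d=R.T@np.linalg.solve(np.array(m['K']),[uv[0],uv[1],1]); return -R.T@t,d
def atz(cam,uv,z):
    c,d=ray(cam,uv); return c+d*(z-c[2])/d[2]
def tri(rs):
    A=np.zeros((3,3));b=np.zeros(3)
    for c,d in rs:
        d=d/np.linalg.norm(d);P=np.eye(3)-np.outer(d,d);A+=P;b+=P@c
    return np.linalg.solve(A,b)
def proj(cam,X):
    m=camera_model(cam);p=np.array(m['K'])@(np.array(m['R'])@np.array(X)+np.array(m['t']));return p[:2]/p[2]
E
python3 - <<'E'
from h import *
a=save('scene','s1.png');b=save('top','t1.png')
for c in ['scene','top']:
    for n in ['plunger_knob','reader_window','reader_stand','rack','lot_plate','label_centre','notch_corner','blank_plate','tape_roll','pen']:
        print(c,n,[(np.round(x['xy']).tolist(),round(x['p'],2)) for x in pinpoint(n,c)][:3])
print(robot.get_obs())
E
```

```text
scene plunger_knob [([319.0, 110.0], 0.69)]
scene reader_window [([353.0, 139.0], 0.74)]
scene reader_stand [([299.0, 201.0], 0.65)]
scene rack [([347.0, 311.0], 0.92)]
scene lot_plate [([292.0, 258.0], 0.7), ([330.0, 316.0], 0.57)]
scene label_centre [([320.0, 296.0], 0.77), ([299.0, 237.0], 0.69)]
scene notch_corner [([316.0, 282.0], 0.94), ([302.0, 224.0], 0.91), ([318.0, 295.0], 0.56)]
scene blank_plate [([362.0, 298.0], 0.55)]
scene tape_roll [([365.0, 233.0], 0.67)]
scene pen [([413.0, 270.0], 0.79)]
top plunger_knob [([274.0, 129.0], 0.62), ([342.0, 273.0], 0.19)]
top reader_window [([298.0, 131.0], 0.73), ([343.0, 274.0], 0.66)]
top reader_stand [([267.0, 190.0], 0.92)]
top rack []
top lot_plate [([365.0, 289.0], 0.82), ([302.0, 256.0], 0.78)]
top label_centre [([348.0, 282.0], 0.67), ([294.0, 236.0], 0.58)]
top notch_corner [([344.0, 271.0], 0.76), ([294.0, 224.0], 0.56)]
top blank_plate [([380.0, 260.0], 0.59), ([343.0, 271.0], 0.42)]
top tape_roll [([338.0, 196.0], 0.67)]
top pen [([395.0, 216.0], 0.51)]
{'t': 1.1, 'joints': array([-1.41341144e+00,  1.30410806e-01,  1.48822872e+00,  7.37915295e-06,
        1.52301907e+00, -8.53988566e-02]), 'dq': array([ 0.00148222, -0.00089771,  0.00079335, -0.00092256,  0.00108674,
        0.001492  ]), 'effort': array([-9.56047406e-04, -5.59782350e+01, -4.92063439e+01,  7.67817954e-02,
        2.28189770e-02,  6.71772057e-06]), 'tool_pos': array([ 0.14426578, -0.58238043,  0.21861297]), 'ee_rot': array([-3.30853256e-05,  9.92641071e-01,  1.21093778e-01,  2.49639377e-06]), 'force': array([-0.20596875, -0.0704623 ,  0.06401312]), 'moment': array([ 0.00016716,  0.00123622, -0.00054153]), 'gripper_force': 0.0, 'grip_width': 0.09319795615112092}
```

View pics/s1.png

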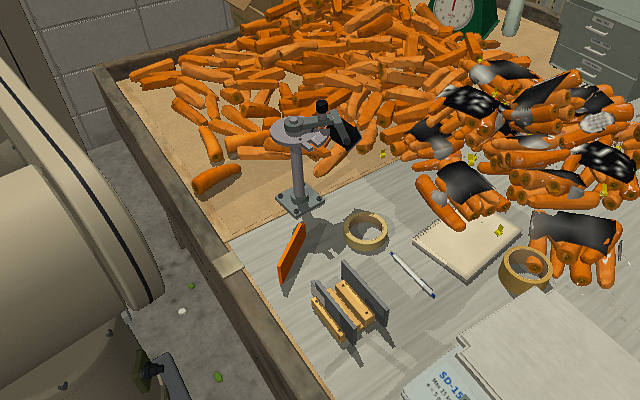

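View pics/t1.png

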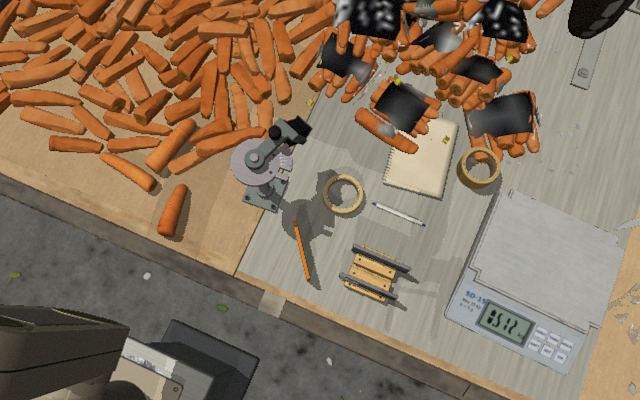

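The scene view shows the reader at (300,150), an orange decoy plate at (292,250), the rack at (347,310) with the notched plate in the slot nearest the robot (notch at 316,282), and the blank behind it. The top view agrees: stand foot at (265,192), rack at (372,272).

```bash
python3 - <<'E'
from h import *
T=lambda a,b:tri([ray('scene',a),ray('top',b)]).round(4)
print('knob',T((319,110),(274,129)),atz('top',(274,129),.261),atz('scene',(319,110),.261))
print('win',T((353,139),(298,131)))
print('stand',T((299,201),(267,190)),atz('scene',(299,201),0),atz('top',(267,190),0))
print('notch',T((316,282),(344,271)),'label',T((320,296),(348,282)),'orig',T((330,316),(365,289)))
print('blank',T((362,298),(380,260)))
print('rack',atz('scene',(347,311),0))
print('tape',T((365,233),(338,196)),'pen',T((413,270),(395,216)))
print('decoy',atz('top',(308,279),0.06),atz('top',(294,224),0.06))
# plate top edges from top view
import cv2
im=cv2.imread('pics/t1.png');cv2.imwrite('pics/t1c.png',cv2.resize(im[90:320,210:450],None,fx=3.2,fy=2.6*1.23,interpolation=cv2.INTER_CUBIC)[:,:780][:600*2])
for n in ['lot_plate','blank_plate','rack']:
  for c in ['top','scene']:
    for r in regions_of(n,c)[:2]:
      rr=cv2.minAreaRect(np.argwhere(r['pixels'])[:,::-1].astype(np.float32));print(n,c,round(r['p'],2),cv2.boxPoints(rr).round().tolist())
E
```

```text
knob [ 0.6607 -0.0912  0.2422] [ 0.66020001 -0.09826539  0.261     ] [ 0.63807489 -0.11495359  0.261     ]
win [ 0.7185 -0.124   0.1563]
stand [ 0.5965 -0.0817 -0.0052] [ 0.5898518  -0.08545945  0.        ] [ 0.59919392 -0.08405335  0.        ]
notch [ 0.4806 -0.3365  0.0412] label [ 0.4689 -0.3569  0.025 ] orig [ 0.4679 -0.3986  0.0114]
blank [ 0.5425 -0.4049  0.0166]
rack [ 0.50509465 -0.40266234  0.        ]
tape [ 0.6616 -0.2533 -0.0111] pen [ 0.6676 -0.4039  0.0068]
decoy [ 0.4319482  -0.26978512  0.06      ] [ 0.53530601 -0.18905959  0.06      ]
lot_plate top 0.75 [[338.0, 277.0], [341.0, 271.0], [398.0, 294.0], [395.0, 300.0]]
lot_plate top 0.75 [[293.0, 222.0], [296.0, 222.0], [310.0, 279.0], [307.0, 279.0]]
lot_plate scene 0.98 [[272.0, 278.0], [299.0, 223.0], [310.0, 228.0], [283.0, 283.0]]
lot_plate scene 0.71 [[306.0, 285.0], [317.0, 277.0], [363.0, 337.0], [352.0, 345.0]]
blank_plate top 0.67 [[351.0, 250.0], [354.0, 243.0], [410.0, 266.0], [407.0, 273.0]]
blank_plate scene 0.89 [[334.0, 268.0], [346.0, 258.0], [396.0, 318.0], [383.0, 328.0]]
rack top 0.64 [[343.0, 285.0], [357.0, 252.0], [397.0, 269.0], [383.0, 302.0]]
rack scene 0.97 [[308.0, 302.0], [344.0, 274.0], [378.0, 318.0], [342.0, 346.0]]
```

```bash
cat >> h.py <<'E'
def Rt():
    q=robot.get_obs()['ee_rot']; return Rn.from_quat(np.r_[q[1:],q[0]])
def Rdown(hd,tilt=0):  # hd: heading of tool y, deg; z down
    h=np.radians(hd);y=np.array([np.cos(h),np.sin(h),0]);z=np.array([0,0,-1.]);return Rn.from_matrix(np.c_[np.cross(y,z),y,z])
def row(p,R):
    o=robot.get_obs();R0=Rt();return np.round(np.r_[R0.inv().apply(np.array(p)-o['tool_pos'])*1000,(R0.inv()*R).as_rotvec(degrees=True)],1).tolist()
def wray(uv):
    o=robot.get_obs();m=camera_model('wrist');H=np.array(m['hand_eye']);M=Rt().as_matrix()
    d=np.linalg.solve(np.array(m['K']),[uv[0],uv[1],1]);c=o['tool_pos']+M@H[:3,3];return c,M@H[:3,:3]@d
def watz(uv,z):
    c,d=wray(uv);return c+d*(z-c[2])/d[2]
E
python3 - <<'E'
from h import *
print(np.round(camera_model('wrist')['hand_eye'],3).tolist(),np.round(camera_model('wrist')['K']).tolist())
for a in [(338,277),(341,271),(398,294),(395,300)]: print(atz('top',a,.068))
print(row([.62,-.16,.36],Rdown(-16)),row([.62,-.16,.36],Rdown(0)))
print(row([.3,-.45,.36],Rdown(-36)))
E
```

```text
[[0.001, -0.966, -0.26, 0.072], [1.0, 0.001, -0.0, 0.001], [0.0, -0.26, 0.966, -0.166], [0.0, 0.0, 0.0, 1.0]] [[281.0, 0.0, 317.0], [0.0, 281.0, 198.0], [0.0, 0.0, 1.0]]
[ 0.46191143 -0.33018286  0.068     ]
[ 0.47696169 -0.33120243  0.068     ]
[ 0.48014548 -0.46705172  0.068     ]
[ 0.46526459 -0.4656031   0.068     ]
[563.3, -295.6, -141.4, -0.0, -0.0, -60.1] [563.3, -295.6, -141.4, -0.0, -0.0, -76.1]
[183.0, -91.1, -141.4, -0.0, -0.0, -40.1]
```

View pics/t1c.png

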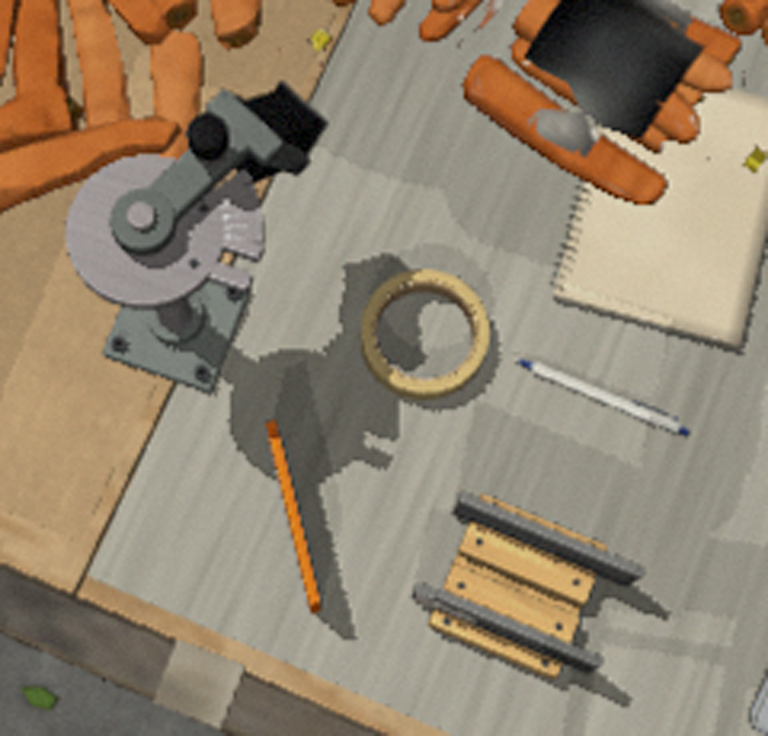

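The crop shows the knob at top pixel (275,133) and the post cap at (254,158); the lot plate's notch is at its upper-left end.

```bash
python3 - <<'E'
from h import *
k=atz('top',(275,133),.268);p=atz('top',(254,158),.237);d=(k-p)[:2]
print(k,p,np.hypot(*d),np.degrees(np.arctan2(d[1],d[0])))
R=Rdown(0); print(row([k[0]-.02,k[1]-.03,.36],R))
E
```

```text
[ 0.6505937  -0.10549598  0.268     ] [ 0.5949182  -0.08145876  0.237     ] 0.06064279511415076 -23.35168664898585
[579.5, -316.8, -141.4, -0.0, -0.0, -76.1]
```

Request:
move_arm --pt "0 0 -60 0 0 -9 1" --pt "30 -10 -120 0 0 -18 1" --pt "80 -40 -142 0 0 -28 1" --pt "130 -70 -142 0 0 -38 1" --pt "185 -100 -142 0 0 -48 0.6" --pt "240 -130 -142 0 0 -57 0.6" --pt "295 -160 -142 0 0 -67 0.6" --pt "350 -190 -142 0 0 -76 0.6"

```text
t: 2.4
tool_pos: [0.4391, -0.3127, 0.3609]
ee_rot: [0.0, 0.706, 0.708, 0.0]
force: [1.0, -0.2, -0.2]
grip_width: 0.0584
gripper_force: 0.0
```

```bash
python3 - <<'E'
from h import *
print(robot.get_obs()['tool_pos'],row([.645,-.12,.36],Rdown(67)))
E
```

```text
[ 0.43912655 -0.31265587  0.3608928 ] [191.9, 206.6, 0.9, 0.0, 0.0, -66.8]
```

Request:
move_arm --pt "27 29 0 0 0 -9 0.6" --pt "54 58 0 0 0 -18 0.6" --pt "82 87 0 0 0 -27 0.6" --pt "110 116 0 0 0 -36 0.6" --pt "138 145 0 0 0 -46 0.6" --pt "165 175 0 0 0 -56 0.6" --pt "192 206 0 0 0 -67 0.6" --pt "192 206 0 0 0 -67 0.6"

```text
t: 3.4
tool_pos: [0.6455, -0.1202, 0.3593]
ee_rot: [-0.001, 0.198, 0.98, 0.0]
force: [-0.7, 0.6, 0.4]
grip_width: 0.0555
gripper_force: 0.0
```

```bash
python3 - <<'E'
from h import *
o=robot.get_obs();print(o['tool_pos'],o['joints'])
im=save('wrist','w1.png')
for n in ['plunger_knob','reader_window','reader_stand','plunger']:
  r=pinpoint(n,'wrist'); print(n,[(np.round(x['xy'],1).tolist(),round(x['p'],2)) for x in r][:2])
  if r: print(watz(r[0]['xy'],{'plunger_knob':.261,'reader_window':.162,'reader_stand':0,'plunger':.261}[n]))
E
```

```text
[ 0.64546378 -0.12020018  0.3593281 ] [-2.62495843e-01  2.80010983e-01  1.06480844e+00  5.70345797e-04
  1.79834786e+00 -1.43552780e+00]
plunger_knob [([334.6, 200.1], 0.85)]
[ 0.65262135 -0.10800321  0.261     ]
reader_window [([334.1, 229.2], 0.74), ([249.5, 200.1], 0.63)]
[ 0.71862806 -0.12989377  0.162     ]
reader_stand []Traceback (most recent call last):
  File "<stdin>", line 5, in <module>
ValueError: it knows: blank_plate, label_centre, lot_plate, notch_corner, pen, plunger_knob, rack, reader_stand, reader_window, tape_roll
```

View pics/w1.png

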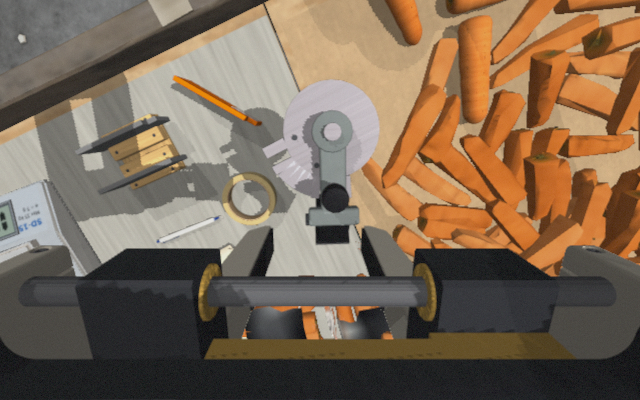

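The wrist view shows the knob at (334,198), the post cap at (332,131), the arm almost vertical in the image, and the index notches at left (270,150).

```bash
python3 - <<'E'
from h import *
im=cv2.imread('pics/w1.png')
k=watz((334.3,199),.266);p=watz((332,131),.24);d=(k-p)[:2]
print(k,p,np.hypot(*d),np.degrees(np.arctan2(d[1],d[0])))
r=regions_of('rack','wrist')
for n in ['lot_plate','blank_plate']:
  for q in regions_of(n,'wrist')[:3]:
    b=cv2.boxPoints(cv2.minAreaRect(np.argwhere(q['pixels'])[:,::-1].astype(np.float32)));print(n,q['p'],b.round().tolist())
cv2.imwrite('pics/w1c.png',cv2.resize(im[60:260,220:420],None,fx=3,fy=3,interpolation=cv2.INTER_CUBIC))
for z in (.325,.245): print(row([k[0],k[1],z],Rdown(66)))
E
```

```text
[ 0.6499495  -0.10855526  0.266     ] [ 0.59133597 -0.08536941  0.24      ] 0.06303276434383644 -21.582350354062626
lot_plate 0.79 [[75.0, 149.0], [163.0, 108.0], [169.0, 120.0], [80.0, 161.0]]
lot_plate 0.58 [[171.0, 79.0], [176.0, 71.0], [262.0, 121.0], [258.0, 129.0]]
blank_plate 0.66 [[98.0, 190.0], [184.0, 151.0], [187.0, 158.0], [101.0, 197.0]]
blank_plate 0.48 [[75.0, 149.0], [163.0, 108.0], [169.0, 120.0], [81.0, 161.0]]
[0.2, 16.1, 36.2, -0.0, 0.0, 0.8]
[0.2, 16.1, 116.2, -0.0, 0.0, 0.8]
```

View pics/w1c.png

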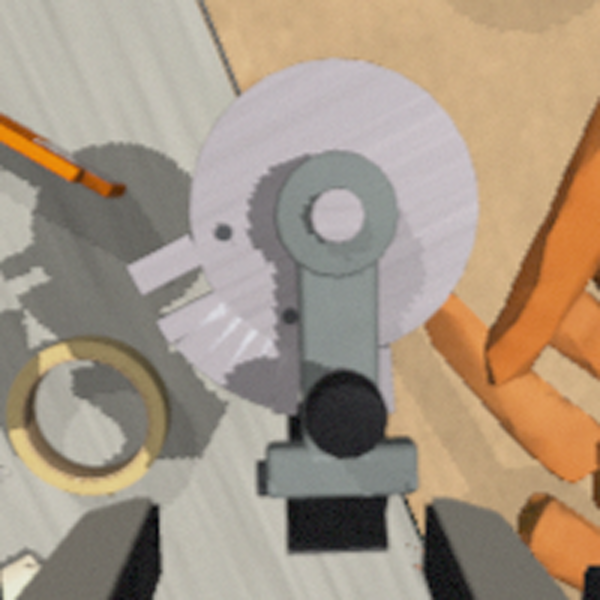

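Request:
move_arm --pt "0 16 40 0 0 1 0.6" --pt "0 16 80 0 0 1 0.6" --pt "0 16 105 0 0 1 0.6" --pt "0 16 115 0 0 1 0.6" --pt "0 16 115 0 0 1 0.6"

```text
t: 4.38
tool_pos: [0.6502, -0.1082, 0.2457]
ee_rot: [-0.0, 0.209, 0.978, -0.0]
force: [0.0, -0.6, -0.1]
grip_width: 0.0562
gripper_force: 0.0
```

```bash
python3 - <<'E'
from h import *
# (wrist pose of w1 view, reconstruct)
o=robot.get_obs();print(o['tool_pos'],o['force'])
R=Rdown(66.8);tp=np.array([.6455,-.1202,.3593]);m=camera_model('wrist');H=np.array(m['hand_eye']);M=R.as_matrix()
def f(uv,z):
    d=M@H[:3,:3]@np.linalg.solve(np.array(m['K']),[*uv,1]);c=tp+M@H[:3,3];return c+d*(z-c[2])/d[2]
p=f((332,131),.24)
for uv in [(280,156),(274,157),(287,153)]:
    q=f(uv,.215);d=(q-p)[:2];print(q,np.hypot(*d),np.degrees(np.arctan2(d[1],d[0])))
for b in [(75,149),(80,161),(163,108),(169,120)]: print(f(b,.068))
for b in [(98,190),(101,197),(184,151),(187,158)]: print('bl',f(b,.068))
E
```

```text
[ 0.65016935 -0.10818935  0.24574371] [ 0.01647632 -0.56892701 -0.07641502]
[ 0.59645625 -0.14418713  0.215     ] 0.061959091087537124 -86.84031564801626
[ 0.59485082 -0.15072766  0.215     ] 0.06842937130764781 -88.48457489519548
[ 0.59650786 -0.13573425  0.215     ] 0.053524408674294956 -86.28640359397025
[ 0.46430667 -0.46724032  0.068     ]
[ 0.48358973 -0.47130787  0.068     ]
[ 0.46565514 -0.30397748  0.068     ]
[ 0.48486932 -0.30471922  0.068     ]
bl [ 0.53588762 -0.472418    0.068     ]
bl [ 0.54805253 -0.47477736  0.068     ]
bl [ 0.5361326  -0.30745216  0.068     ]
bl [ 0.54786415 -0.30866869  0.068     ]
```

Request:
move_arm --pt "0 0 0 0 0 0 0.1" --pt "0 0 0 0 0 0 0.1" --pt "0 0 0 0 0 0 0.1" --pt "0 0 0 0 0 0 0.1" --pt "0 0 0 0 0 0 0.1"

```text
t: 5.0
tool_pos: [0.6511, -0.1077, 0.2465]
ee_rot: [0.001, 0.209, 0.978, 0.0]
force: [2.0, 0.4, 3.2]
grip_width: 0.0253
gripper_force: 30.0
```

Request:
move_arm --pt "0 0 -5 0 0 0 0.1" --pt "0 0 -10 0 0 0 0.1" --pt "0 0 -12 0 0 0 0.1" --pt "0 0 -12 0 0 0 0.1"

```text
t: 5.5
tool_pos: [0.6508, -0.1078, 0.2563]
ee_rot: [-0.0, 0.209, 0.978, 0.0]
force: [7.5, -0.1, -6.9]
grip_width: 0.0255
gripper_force: 30.0
```

```bash
python3 - <<'E'
from h import *
o=robot.get_obs();print(o['tool_pos'],o['force'])
k=o['tool_pos'][:2];p=np.array([.5935,-.0835])
d=k-p;a0=np.arctan2(d[1],d[0]);print(np.hypot(*d),np.degrees(a0))
p=k-.062*d/np.hypot(*d)
h0=np.degrees(np.arctan2(*Rt().as_matrix()[[1,0],1]))
tot=np.degrees(a0)+87
for i in range(1,14):
    a=a0-np.radians(tot*i/13);q=p+.062*np.array([np.cos(a),np.sin(a)])
    print(i,row([*q,o['tool_pos'][2]],Rdown(h0-tot*i/13)))
E
```

```text
[ 0.65079344 -0.10782381  0.25629665] [ 7.45346426 -0.05045094 -6.919367  ]
0.06224295386668965 -23.003547792248288
1 [0.1, -5.3, -0.0, 0.0, -0.0, 4.9]
2 [0.7, -10.6, -0.0, 0.0, -0.0, 9.8]
3 [1.7, -15.8, -0.0, 0.0, -0.0, 14.8]
4 [3.2, -21.0, -0.0, 0.0, -0.0, 19.7]
5 [5.1, -25.9, -0.0, 0.0, -0.0, 24.6]
6 [7.5, -30.7, -0.0, 0.0, -0.0, 29.5]
7 [10.2, -35.3, -0.0, 0.0, -0.0, 34.5]
8 [13.3, -39.6, -0.0, 0.0, -0.0, 39.4]
9 [16.8, -43.6, -0.0, 0.0, -0.0, 44.3]
10 [20.6, -47.4, -0.0, 0.0, -0.0, 49.2]
11 [24.7, -50.7, -0.0, 0.0, -0.0, 54.2]
12 [29.1, -53.7, -0.0, -0.0, -0.0, 59.1]
13 [33.8, -56.4, 0.0, -0.0, -0.0, 64.0]
```

Request:
move_arm --pt "0 0 -1.5 0 0 0 0.1" --pt "0 -5.5 -1.5 0 0 5 0.1" --pt "0.7 -10.6 -1.5 0 0 9.8 0.1" --pt "1.7 -15.8 -1.5 0 0 14.8 0.1" --pt "3.2 -21 -1.5 0 0 19.7 0.1" --pt "5.1 -25.9 -1.5 0 0 24.6 0.1" --pt "7.5 -30.7 -1.5 0 0 29.5 0.1"

```text
t: 6.38
tool_pos: [0.6304, -0.1329, 0.2571]
ee_rot: [-0.001, 0.452, 0.892, -0.0]
force: [3.4, 0.7, -7.3]
grip_width: 0.0257
gripper_force: 30.0
```

```bash
python3 - <<'E'
from h import *
o=robot.get_obs();print(o['tool_pos'],o['force'])
k=o['tool_pos'][:2];k0=np.array([.6508,-.1078]);a=np.radians(-23)
p=k0-.062*np.array([np.cos(a),np.sin(a)]);d=k-p;print(p,np.hypot(*d),np.degrees(np.arctan2(d[1],d[0])))
save('wrist','w2.png');a0=np.radians(-52.5)
h0=np.degrees(np.arctan2(*Rt().as_matrix()[[1,0],1]))
for g in (58,63,68,73,78,83,85,87):
    a=np.radians(-g);q=p+.062*np.array([np.cos(a),np.sin(a)])
    print(g,row([*q,o['tool_pos'][2]],Rdown(h0-g+52.5)))
E
```

```text
[ 0.63044022 -0.13290336  0.25709486] [ 3.42425834  0.73554185 -7.30125792]
[ 0.5937287  -0.08357467] 0.061490285062663394 -53.34254758622677
58 [-0.4, -4.4, 0.0, -0.1, -0.1, 5.5]
63 [0.2, -9.8, 0.1, -0.1, -0.1, 10.5]
68 [1.3, -15.1, 0.1, -0.1, -0.1, 15.5]
73 [2.8, -20.3, 0.1, -0.1, -0.1, 20.5]
78 [4.8, -25.3, 0.1, -0.2, -0.1, 25.5]
83 [7.2, -30.1, 0.1, -0.2, -0.1, 30.5]
85 [8.3, -32.0, 0.1, -0.2, -0.1, 32.5]
87 [9.5, -33.9, 0.1, -0.2, -0.1, 34.5]
```

View pics/w2.png

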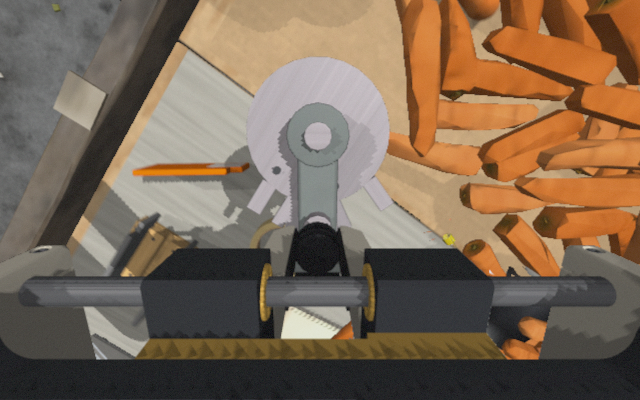

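The wrist view shows the arm halfway, the notch about 33 degrees further on at (272,200). Continuing to -87 degrees.

Request:
move_arm --pt "-0.2 -4.4 0 0 0 5.5 0.1" --pt "0.2 -9.8 0 0 0 10.5 0.1" --pt "1.3 -15.1 0 0 0 15.5 0.1" --pt "2.8 -20.3 0 0 0 20.5 0.1" --pt "4.8 -25.3 0 0 0 25.5 0.1" --pt "7.2 -30.1 0 0 0 30.5 0.1" --pt "9.5 -33.9 0 0 0 34.5 0.1" --pt "9.5 -33.9 0 0 0 34.5 0.1"

```text
t: 7.42
tool_pos: [0.5962, -0.145, 0.2571]
ee_rot: [-0.002, 0.695, 0.719, -0.001]
force: [-5.8, 0.6, -6.6]
grip_width: 0.0252
gripper_force: 30.0
```

```bash
python3 - <<'E'
from h import *
o=robot.get_obs();d=o['tool_pos'][:2]-[.59373,-.08357];print(o['tool_pos'],np.hypot(*d),np.degrees(np.arctan2(d[1],d[0])),o['force'],o['moment'],o['joints'])
E
```

```text
[ 0.59618773 -0.1449943   0.25708191] 0.06147344594457112 -87.70868556077086 [-5.8095333   0.64389325 -6.6368008 ] [0.04742741 0.51798396 0.32457502] [-3.21756761e-01  1.59951218e-01  1.38622043e+00 -5.79822102e-04
  1.60096148e+00 -3.56075250e-01]
```

Request:
move_arm --pt "0 0 2 0 0 0 0.1" --pt "0 0 4 0 0 0 0.1" --pt "0 0 5 0 0 0 0.1" --pt "0 0 5 0 0 0 0.1"

```text
t: 7.92
tool_pos: [0.5966, -0.145, 0.2524]
ee_rot: [-0.002, 0.694, 0.72, -0.001]
force: [-6.5, 0.2, -5.5]
grip_width: 0.0253
gripper_force: 30.0
```

Request:
move_arm --pt "0 0 2 0 0 0 0.1" --pt "0 0 4 0 0 0 0.1" --pt "0 0 5 0 0 0 0.1" --pt "0 0 5 0 0 0 0.6" --pt "0 0 5 0 0 0 0.6" --pt "0 0 5 0 0 0 0.6" --pt "0 0 5 0 0 0 0.6" --pt "0 0 5 0 0 0 0.6"

```text
t: 8.93
tool_pos: [0.5983, -0.1453, 0.2493]
ee_rot: [0.0, 0.695, 0.719, 0.0]
force: [-0.2, -0.4, 0.1]
grip_width: 0.0557
gripper_force: 0.0
```

```bash
python3 - <<'E'
from h import *
save('wrist','w3.png')
E
```

Request:
move_arm --pt "0 0 -45 0 0 0 0.6" --pt "0 0 -90 0 0 0 0.6" --pt "0 0 -90 0 0 0 0.6"

```text
t: 9.35
tool_pos: [0.5998, -0.1458, 0.3446]
ee_rot: [0.004, 0.695, 0.719, 0.002]
force: [-0.8, 0.4, 0.7]
grip_width: 0.056
gripper_force: 0.0
```

```bash
python3 - <<'E'
from h import *
im=save('wrist','w4.png');grab_frame('scene');grab_frame('top')
cv2.imwrite('pics/w4c.png',cv2.resize(im[60:310,150:490,::-1],None,fx=2.2,fy=2.2,interpolation=cv2.INTER_CUBIC))
for n,z in [('plunger_knob',.261),('reader_window',.162)]:
  a=pinpoint(n,'wrist');b=pinpoint(n,'scene');c=pinpoint(n,'top')
  for r,f in ((a,watz),(b,lambda u,z:atz('scene',u,z)),(c,lambda u,z:atz('top',u,z))):
    if r: print(n,np.round(r[0]['xy'],1),r[0]['p'],f(r[0]['xy'],z).round(4))
  if b and c: print(tri([ray('scene',b[0]['xy']),ray('top',c[0]['xy'])]))
E
```

```text
plunger_knob [308.6 126. ] 0.53 [ 0.5897 -0.1507  0.261 ]
plunger_knob [369.6 274.7] 0.38 [ 0.465  -0.3832  0.261 ]
[ 0.44457369 -0.37722661  0.44698217]
reader_window [318.4 232.8] 0.6 [ 0.6018 -0.2132  0.162 ]
reader_window [332.3 179.1] 0.86 [ 0.6006 -0.2161  0.162 ]
reader_window [312.9 187.1] 0.63 [ 0.6066 -0.2065  0.162 ]
[ 0.60939224 -0.2046197   0.14938766]
```

View pics/w4c.png

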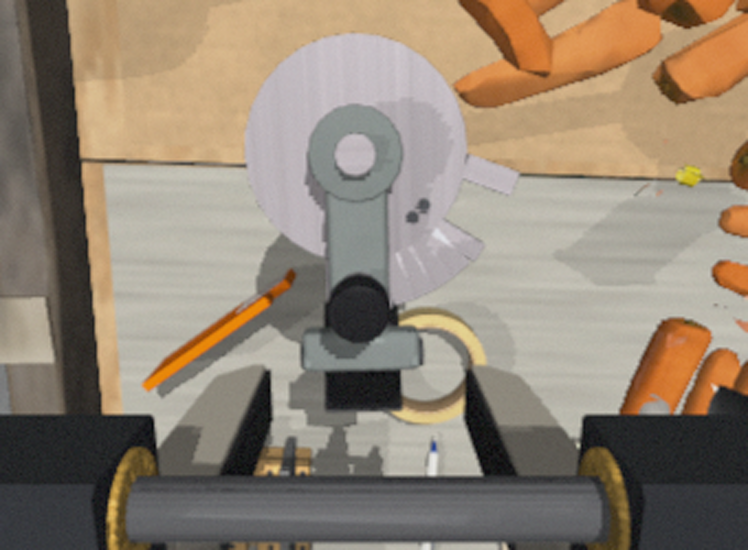

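Head stands over the notch: knob at about (313,200), arm pointing straight down in the wrist image. The pull force fell smoothly to the spring value while lowering, so the pin is in the notch. Next, hover over the rack.

Request:
move_arm --pt "-50 -20 0 0 0 2 0.45" --pt "-100 -40 0 0 0 2 0.45" --pt "-150 -60 20 0 0 2 0.45" --pt "-195 -85 50 0 0 2 0.45" --pt "-235 -110 90 0 0 2 0.45" --pt "-270 -128 130 0 0 2 0.45" --pt "-285 -128 140 0 0 2 0.45" --pt "-285 -128 140 0 0 2 0.45"

```text
t: 10.8
tool_pos: [0.4796, -0.4345, 0.1985]
ee_rot: [-0.001, 0.708, 0.706, 0.0]
force: [0.7, 1.0, 0.2]
grip_width: 0.0419
gripper_force: 0.0
```

```bash
python3 - <<'E'
from h import *
print(robot.get_obs()['tool_pos'],Rt().as_matrix()[:,1])
im=save('wrist','w5.png')
for n,z in [('lot_plate',.008),('label_centre',.032),('notch_corner',.06),('blank_plate',.008),('rack',0)]:
  r=pinpoint(n,'wrist')
  for q in r[:2]: print(n,np.round(q['xy']),round(q['p'],2),watz(q['xy'],z).round(4))
E
```

```text
[ 0.47964514 -0.43451106  0.19849593] [ 9.99996024e-01 -2.70466459e-03 -7.98464074e-04]
lot_plate [311. 155.] 0.98 [ 0.474 -0.403  0.008]
label_centre [308. 115.] 0.67 [ 0.4711 -0.3551  0.032 ]
notch_corner [306. 100.] 0.92 [ 0.4709 -0.3407  0.06  ]
blank_plate [366. 158.] 0.63 [ 0.5438 -0.4078  0.008 ]
rack [340. 152.] 0.9 [ 0.5108 -0.4     0.    ]
```

View pics/w5.png

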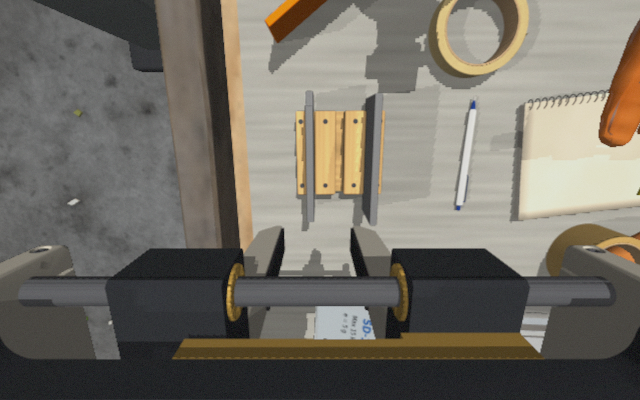

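The wrist view shows the lot plate upright at column 310 (rows 92–222), the blank at column 373, and the middle slot empty.

Request:
move_arm --pt "-8 -7 40 0 0 0 0.45" --pt "-8 -7 80 0 0 0 0.45" --pt "-8 -7 120 0 0 0 0.45" --pt "-8 -7 145 0 0 0 0.45" --pt "-8 -7 160 0 0 0 0.45" --pt "-8 -7 164 0 0 0 0.45" --pt "-8 -7 164 0 0 0 0.1" --pt "-8 -7 164 0 0 0 0.0"

```text
t: 12.1
tool_pos: [0.4735, -0.4432, 0.0368]
ee_rot: [0.001, 0.708, 0.707, -0.0]
force: [-0.8, -0.9, 1.5]
grip_width: 0.0265
gripper_force: 0.0
```

Request:
move_arm --pt "0 0 0 0 0 0 0" --pt "0 0 0 0 0 0 0" --pt "0 0 0 0 0 0 0" --pt "0 0 0 0 0 0 0"

```text
t: 12.6
tool_pos: [0.4727, -0.4427, 0.0357]
ee_rot: [0.0, 0.708, 0.707, -0.0]
force: [-2.3, 0.7, 6.4]
grip_width: 0.0079
gripper_force: 30.0
```

Request:
move_arm --pt "0 0 -20 0 0 0 0" --pt "0 0 -50 0 0 0 0" --pt "0 0 -90 0 0 0 0" --pt "0 0 -130 0 0 0 0" --pt "0 0 -170 0 0 0 0" --pt "0 0 -200 0 0 0 0" --pt "0 0 -200 0 0 0 0"

```text
t: 13.48
tool_pos: [0.4742, -0.4437, 0.2398]
ee_rot: [0.004, 0.708, 0.707, -0.0]
force: [0.4, -0.1, -1.7]
grip_width: 0.0078
gripper_force: 30.0
```

```bash
python3 - <<'E'
from h import *
o=robot.get_obs();print(o['tool_pos'],o['force'],o['grip_width'],o['joints'])
im=save('wrist','w6.png')
cv2.imwrite('pics/w6c.png',im[:,:,::-1])
H=np.array(camera_model('wrist')['hand_eye']);K=np.array(camera_model('wrist')['K'])
def pt(v): c=np.linalg.inv(H)@np.r_[v,1];u=K@c[:3];return (u[:2]/u[2]).round()
# expected plate in tool: tool x=plate x, tool y=-plate y, z=-plate z ; grasp plate x=-.042, z TCP at plate z ~.028
for n,v in (('label',(.044+.042,-.004,.028-.024)),('notch',(.062+.042,0,.028-.052)),('far top',(.054+.042,0,.028-.06))): print(n,pt(v))
for n in ['label_centre','notch_corner','lot_plate']: print(n,[(np.round(q['xy']),round(q['p'],2)) for q in pinpoint(n,'wrist')[:2]])
E
```

```text
[ 0.47416481 -0.44365197  0.23979446] [ 0.36105471 -0.06291844 -1.69885367] 0.007824051353479668 [-8.31235227e-01  2.48791163e-01  1.31657491e+00  2.40454967e-04
  1.56903784e+00 -8.29828847e-01]
label [310.  95.]
notch [317.  47.]
far top [317.  63.]
label_centre []
notch_corner [(array([316.,  48.]), 0.58)]
lot_plate [(array([318., 165.]), 0.96), (array([330.,   4.]), 0.76)]
```

View pics/w6c.png

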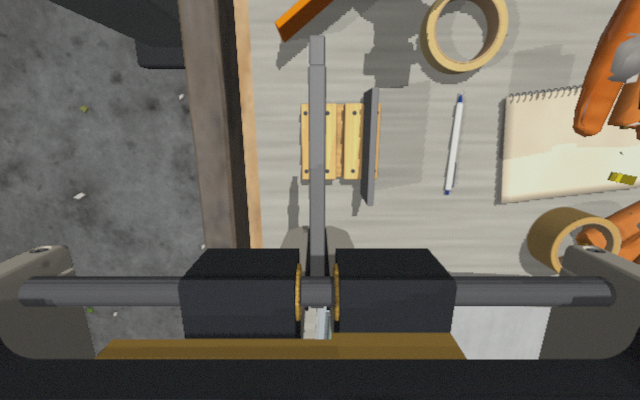

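The plate is gripped straight, label end at (317,36–65), as predicted. Now compute the presenting pose.

```bash
cat >> h.py <<'E'
dv=np.array([.052,-.9986,0]);zz=np.array([0,0,1.])
n_=(-dv+zz)/2**.5;s_=(dv+zz)/2**.5;px=np.cross(n_,s_)
RG=Rn.from_matrix(np.c_[px,-n_,-s_]);post=np.array([.5937,-.0836,0])
W=post+.131*dv+.162*zz;L=W-.055*n_
TG=L-RG.apply([.086,-.004,.004])
E
python3 - <<'E'
from h import *
print(px,W,L,TG,row(TG,RG))
P=TG+.13*s_+np.array([-.03,0,0.02]);r=np.array(row(P,RG));print(P,r)
for i in range(1,11): print(np.round(r*i/10,1).tolist())
E
```

```text
[0.9986 0.052  0.    ] [ 0.600512  -0.2144166  0.162    ] [ 0.60253433 -0.25325303  0.12310913] [ 0.51694486 -0.26337444  0.12310913] [178.0, 44.8, 110.2, 35.7, 34.0, 82.0]
[ 0.4917249  -0.35516962  0.23503301] [86.5 19.5 -1.8 35.7 34.  82. ]
[8.6, 2.0, -0.2, 3.6, 3.4, 8.2]
[17.3, 3.9, -0.4, 7.1, 6.8, 16.4]
[26.0, 5.8, -0.5, 10.7, 10.2, 24.6]
[34.6, 7.8, -0.7, 14.3, 13.6, 32.8]
[43.2, 9.8, -0.9, 17.8, 17.0, 41.0]
[51.9, 11.7, -1.1, 21.4, 20.4, 49.2]
[60.6, 13.6, -1.3, 25.0, 23.8, 57.4]
[69.2, 15.6, -1.4, 28.6, 27.2, 65.6]
[77.8, 17.6, -1.6, 32.1, 30.6, 73.8]
[86.5, 19.5, -1.8, 35.7, 34.0, 82.0]
```

Request:
move_arm --pt "0 0 0 3.6 3.4 8.2 0" --pt "0 2 0 7.1 6.8 16.4 0" --pt "0 4 0 10.7 10.2 24.6 0" --pt "5 6 0 14.3 13.6 32.8 0" --pt "15 9 0 17.8 17 41 0" --pt "30 12 0 21.4 20.4 49.2 0" --pt "45 14 0 25 23.8 57.4 0" --pt "60 15 0 28.6 27.2 65.6 0"

```text
t: 14.68
tool_pos: [0.4877, -0.3814, 0.2329]
ee_rot: [-0.322, 0.93, 0.176, -0.009]
force: [0.1, 0.1, -1.0]
grip_width: 0.0079
gripper_force: 30.0
```

```bash
python3 - <<'E'
from h import *
o=robot.get_obs();print(o['joints'],o['force']);P=TG+.10*s_+np.array([-.01,0,0.0]);print(row(P,RG),row(TG,RG))
E
```

```text
[-0.90943037  0.75849677  0.79841477  0.3238469   2.1660829   0.38897392] [ 0.08777464  0.09954252 -0.97355363]
[33.5, -3.7, 56.3, 6.9, 6.7, 16.2] [56.1, -10.7, 153.6, 6.9, 6.7, 16.2]
```

Request:
move_arm --pt "10 0 15 3 3 8 0" --pt "20 -2 30 7 6.7 16.2 0" --pt "33 -4 56 7 6.7 16.2 0" --pt "33 -4 56 7 6.7 16.2 0"

```text
t: 15.18
tool_pos: [0.5094, -0.333, 0.193]
ee_rot: [-0.383, 0.923, 0.026, -0.011]
force: [-1.1, 0.3, -0.1]
grip_width: 0.0079
gripper_force: 30.0
```

```bash
python3 - <<'E'
from h import *
o=robot.get_obs();print(o['joints'],o['force']);print(row(TG,RG))
grab_frame('scene');grab_frame('top')
lw=o['tool_pos']+Rt().apply([.086,-.004,.004]);print('label exp',lw)
for c in ['scene','top']:
  for n,X in (('label_centre',lw),('reader_window',W)): print(c,n,proj(c,X).round(),[(np.round(q['xy']),round(q['p'],2)) for q in pinpoint(n,c)[:2]])
E
```

```text
[-0.91625447  0.75662537  0.93352493  0.47663472  2.092033    0.69966099] [-1.14322436  0.29287944 -0.13645201]
[11.6, 0.8, 98.3, -0.1, 0.3, 0.2]
label exp [ 0.59490039 -0.32243251  0.19320493]
scene label_centre [362. 199.] [(array([297., 238.]), 0.76)]
scene reader_window [332. 179.] [(array([333., 182.]), 0.63)]
top label_centre [362. 209.] [(array([362., 208.]), 0.93), (array([297., 235.]), 0.79)]
top reader_window [315. 191.] [(array([316., 189.]), 0.59)]
```

Request:
move_arm --pt "4 0 20 0 0 0 0" --pt "8 0 40 0 0 0 0" --pt "11.5 0.5 60 0 0 0 0" --pt "11.5 1 80 0 0 0 0" --pt "11.5 1 92 0 0 0 0" --pt "11.5 1 98 0 0 0 0" --pt "11.5 1 98 0 0 0 0" --pt "11.5 1 98 0 0 0 0"

```text
t: 16.48
tool_pos: [0.5183, -0.267, 0.1266]
ee_rot: [-0.38, 0.924, 0.027, -0.009]
force: [-0.5, -0.1, -1.7]
grip_width: 0.0078
gripper_force: 30.0
```

```bash
python3 - <<'E'
from h import *
o=robot.get_obs();print(o['dq'].round(3),o['force']);print(row(TG,RG))
lw=o['tool_pos']+Rt().apply([.086,-.004,.004]);print('label exp',lw,L)
im=save('scene','s9.png');grab_frame('top')
for c in ['scene','top']:
  for n,X in (('label_centre',lw),('reader_window',W),('notch_corner',o['tool_pos']+Rt().apply([.104,0,-.024])),('plunger_knob',post+.062*dv+.261*zz)): print(c,n,proj(c,X).round(),[(np.round(q['xy']),round(q['p'],2)) for q in pinpoint(n,c)[:2]])
for z in (.261,.269): print(proj('scene',post+.062*dv+z*zz))
cv2.imwrite('pics/s9c.png',cv2.resize(im[60:260,220:460,::-1],None,fx=3,fy=3,interpolation=cv2.INTER_CUBIC))
E
```

```text
[-0.001  0.001 -0.002  0.002 -0.001 -0.001] [-0.45646651 -0.05974591 -1.67432545]
[-1.1, -0.1, 5.1, 0.3, 0.0, 0.3]
label exp [ 0.60380215 -0.25652544  0.12693868] [ 0.60253433 -0.25325303  0.12310913]
scene label_centre [345. 202.] [(array([298., 236.]), 0.88)]
scene reader_window [332. 179.] [(array([331., 175.]), 0.77)]
scene notch_corner [359. 198.] []
scene plunger_knob [310. 124.] []
top label_centre [333. 201.] [(array([329., 204.]), 0.7), (array([293., 231.]), 0.67)]
top reader_window [315. 191.] [(array([315., 192.]), 0.98)]
top notch_corner [346. 195.] [(array([344., 194.]), 0.55), (array([296., 224.]), 0.48)]
top plunger_knob [282. 165.] [(array([283., 162.]), 0.45)]
[310.25220908 123.54443234]
[310.08770613 120.19610951]
```

View pics/s9c.png

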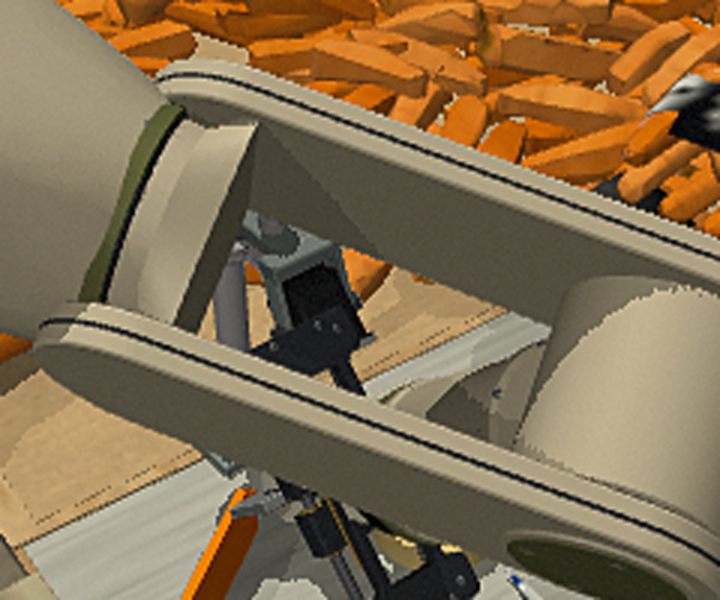

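The arm link hides much of the scene view; the head's window shows at crop (315,300), and the plate is clear with no force. It sits 5 mm short along the slope, so I'll nudge it and hand in.

Request:
move_arm --pt "-1 0 3 0 0 0 0" --pt "-1 0 5 0 0 0 0" --pt "-1 0 5 0 0 0 0" --pt "-1 0 5 0 0 0 0"

```text
t: 17.48
tool_pos: [0.5168, -0.2628, 0.1225]
ee_rot: [-0.381, 0.924, 0.027, -0.009]
force: [-0.2, 0.8, -1.2]
grip_width: 0.008
gripper_force: 30.0
```

```bash
python3 - <<'E'
from h import *
o=robot.get_obs();print(o['dq'].round(3),o['force'],o['gripper_force'],row(TG,RG))
print(robot.sign_off())
E
```

```text
[-0.002 -0.001 -0.003  0.001  0.001  0.003] [-0.1722347   0.81735008 -1.1796661 ] 29.99427169561386 [0.1, -0.0, -0.8, 0.2, 0.0, 0.3]
the job is handed in; nothing more can be done
None
```

I handed the job in at about 17.5 s, and no verdict came back: the head is swung to the reading position, the pull force showed the pin going into the notch, and the lot plate is held label up with its label about 55 mm from the window by my estimate.

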